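Eject a sunken sample vial from the sloping block

ROBOT

A 6-joint arm with a two-finger parallel gripper is mounted at the origin on a cart in front of the work surface, level with it; the furniture and walls round the work are solid. World frame = base frame: x ahead of the robot, y to its left, z up, the work surface at z = 0. Lengths are in m, angles in degrees, forces in N, time in s.
With the tool pointing down it reaches from about 0.325 to 0.775 m from the base axis. Payload 9.3 kg.
Tool frame: the origin (TCP) lies midway between the tips of the shut fingers; the grasp point (between the pads) lies 19 mm behind it; z points along the fingers, y is the line along which they close (so a half turn about z gives the same grasp; the last joint's range is limited). The gripper opens to 85 mm and grips with 20 to 120 N. Pads are 22 mm wide; open, the fingers measure 114 mm over their backs; the gripper's body (76 mm by 85 mm) begins 54 mm behind the grasp point. The pads swing forward as they close: fully open they stand 13 mm farther back than shut.
Start: joints at [-82.769, 14.817, 1.232, 76.415, 0, 81.257], TCP at [0.151, -0.529, 0.194] pointing down, gripper open.
Joint ranges: [-174.27, 174.27], [-52.1, 104.24], [-59.71, 78.15], [-110.17, 111.67], [-87.03, 83.33], [-180, 180]. Speed limits (degrees/s): [127.2, 127.2, 159.86, 180, 180, 180].

INTERFACE

Orientations are given as a 3x3 rotation matrix whose columns are the frame's x, y, z axes.
In Python, from bench import robot gives the robot as it stands.
- The arm moves only by the shell command python3 -m crank 'ROWS' [FORCE]. ROWS is text: rows parted by semicolons, each of 7 numbers parted by spaces: the shift along the world's x, y, z in units of 4 cm (1.0 is 4 cm), then the turn, a rotation vector about the world's x, y, z in units of 6 degrees (1.0 is 6 degrees), then the closure, from -1 (fully open) to 1 (shut). In form: dx dy dz wx wy wz gripper; .... A call has 1 to 20 rows; each row shifts and turns the commanded pose from where the row before left it; what a row does not reach is not made up. A row lasts 1/12 s, in which the tool goes at most 41.7 mm and 7.16 degrees, less where a joint would pass 70% of its speed; a pose out of reach is approached as far as the arm can. A call with a number of a shift or a turn outside -1 to 1 is refused whole. A call with a gripper value outside its range is refused whole. The fingers move at their own pace and stop on an object; FORCE is the grip in N (left out, the last holds). Time passes only in rows, so rows that do not move let the fingers close. It gives the time, the measured TCP pose, the force, the opening and the grip force at its end, in the units of the state.
- robot.state(): the state, without advancing time (a new reading comes with each control period).
- robot.camera(name): name is "side" or "top"; returns a dict with "color" (480x640x3 uint8, red, green, blue), "depth" (480x640 float32, m along the optical axis (not along the pixel's ray), 0 where there is no reading), "intrinsics" (3x3 intrinsics, pixels), "dist" ([k1, k2, p1, p2, k3] as OpenCV has them; the pictures are not rectified), "rvec" (rotation vector, rad) and "tvec" (3), from world to camera coordinates, as OpenCV has them. Camera axes: x right, y down, z forward; pixel columns grow to the right and rows downward; lengths in m; the calibration is good to about 2 mm. A picture is of the moment at which its call begins.
- robot.job_done(): hands the job in; it is judged then, once.
Trained networks look in a picture, given as the dict that the camera call returned (one of the last four; its "shot" number tells which), for a name from the list of things; names that differ only in an ending like _2 or _b are one class to them, and where a whole thing is asked for, a point or a joint stands for the part that bears it (a point fixed in the world has none). Each returns a list of dicts, best first, with "conf" (0 to 1); they miss things now and then, are a little off and sometimes report something else, mostly with a low value. They report only what shows in the picture. A call takes as long as a camera call. They do not tell look-alikes from the thing itself.
- robot.spot_in(thing, picture): "centre" ([column, row] in pixels, amid what is visible of it).
- robot.silhouettes(thing, picture): "mask" (480x640 bool, what is visible of it) and "centre" ([column, row] in pixels, amid what is visible of it).
- robot.mark_of(thing, picture): "centre" ([column, row] in pixels: a listed point, or the origin of a listed thing).
The state is a dict: "time_s": time; "qpos": joint angles; "joint_vel": joint speeds; "joint_efforts": joint torques, N m; "position": TCP position; "eef_rot": TCP orientation; "ft_force": force on the tool from outside, world axes, zero at the start; "wrist_torque": the same for the moment, N m; "opening": finger opening in m; "grasp_force": force on a finger pad.
Only numpy, scipy, OpenCV 4.12 (cv2) and the standard library are available. Lean on these libraries where they do the work, as an engineer would, in place of code of your own. Each camera call takes 0.05 s, during which the arm holds its last target. There are 200 camera calls.

TASK

A glass vial has sunk below the face of one well of the sloping metal block; the other well holds a grey blanking plug. Raise the ejector under the vial by its knob so that the vial is pushed well up out of its well, then grip the raised vial, draw it out and stand it upright in the shallow steel tray, and let go of it. Leave the blanking plug down in its well and do not disturb the small beaker.

Things in the scene. Friction and masses are not known exactly. Their poses are not given: they have to be found in the camera images.
- ejector_block: Fixed fixture: grey base plate (140 x 206 x 10 mm, x -52..88 mm) carrying a sloping aluminium block. Origin on the work surface; z up, x away from its front (front faces the robot at yaw 0), y to its left; only its yaw varies. The bores lean 35 degrees from vertical towards the front: the outward bore axis is (-0.574, 0, 0.819) in this frame.
- face_mid (a point): Centre of the block's sloping face, (0, 0, 95) mm in the frame of ejector_block. The face is 44 x 90 mm (90 along y), square to the bore axis; the block is 46 mm thick. Two wells, 18.5 mm diameter and 42 mm deep with an ejector hole in the floor, open on it 22 mm left (+y) and 22 mm right (-y) of this point.
- lamp_edge (a point): Middle of the front lower edge of a rigid lamp bar over the block: 206 mm long (y), 40 mm deep (back from here), 20 mm high, 148 mm above the face's centre, held by two rear posts. A gripper held vertical over the wells or knobs strikes it; one in line with the bore axis, leaning back to the front, clears it: the edge lies 75 mm from the bore axis plane.
- vial_mid (a point): Centre (half-way up) of the glass sample vial with screw cap: 17 mm diameter, 40 mm tall, about 20 g; z = its axis towards the cap. It starts in either the left or the right well, standing on the well floor, cap 2 mm below the face. It is loose in the bore.
- plug_mid (a point): Centre of the blanking plug, a plain grey plastic cylinder, 17 mm diameter, 40 mm long, slotted flat top, standing in the other well with its top 2 mm below the face.
- knob_left (a point): Centre of the left ejector's black knob (22 mm diameter, 18 mm high along the bore axis, underside 2 mm above the plane of the face when down), 75 mm left of the block's middle; the block's side is at 45 mm. Its stem is joined under the block to the pin below the left well: pulling the knob outward along the bore axis pushes up what is in the left well. z = bore axis.
- knob_right (a point): The same for the right ejector and the right well, 75 mm to the right of the block's middle.
- ejector_left (a joint): Travel of the left ejector along the bore axis in m: 0 down, 0.026 fully raised (stop). Friction of about 4 N holds it where it is left. The pin meets the part after 1 mm; fully raised, the vial stands 23 mm above the face with 17 mm still in the bore.
- ejector_right (a joint): The same for the right ejector and the right well.
- tray: Fixed shallow open steel tray, 115 x 115 mm, 12 mm high, walls 3 mm, floor top 3 mm above its origin. Origin at the centre of its underside, z up.
- beaker: Small empty glass beaker (43 mm diameter, 57 mm tall), a loose bystander that must stay where it is; origin at the centre of its underside.
There are look-alikes about, which are no part of the job. Of the things that look like the tray, take the one that is nearest to the robot's base at the start.

How it is judged (in metres and radians):
On the way, in this order (a step that is already met when the one before it is completed fails the run):
1. the ejector under the vial is raised at least 19 mm with the vial standing raised in its well (((value of joint ejector_left above 0.019 m and y of vial_mid in the frame of ejector_block above 0 m) or (value of joint ejector_right above 0.019 m and y of vial_mid in the frame of ejector_block below 0 m)) and z of vial_mid in the frame of ejector_block above 0.089 m and horizontal distance between vial_mid and ejector_block below 0.045 m), for 0.2 s.
2. the vial is drawn out of its well, held by the fingers (contact force between vial and the fingers above 0.5 N and horizontal distance between vial_mid and ejector_block above 0.06 m and height (world z) of vial_mid above 0.035 m), for 0.1 s.
At the end, for the whole second after the job is handed in: The vial stands upright (within 7 degrees), cap up, at rest on the floor of the tray, its axis within 48 mm of the tray's middle in each tray direction; the plug is still down in its well (moved less than 6 mm) and the beaker is where it was (within 25 mm) (x of vial_mid in the frame of tray between -0.048 and 0.048 m and y of vial_mid in the frame of tray between -0.048 and 0.048 m and z of vial_mid in the frame of tray between 0.019 and 0.027 m and angle between vial_mid's own z axis and vertical below 0.12 rad and linear speed of vial below 0.02 m/s and distance of plug_mid from where it was at the start of the episode below 0.006 m and distance of beaker from where it was at the start of the episode below 0.025 m); the robot touches nothing.
It fails at once if the blanking plug is raised or taken out (moved more than 8 mm) (distance of plug_mid from where it was at the start of the episode above 0.008 m).
It fails at once if the beaker is knocked away (moved more than 30 mm) (distance of beaker from where it was at the start of the episode above 0.03 m).
It fails at once if the vial is dropped on the worktop or base (height (world z) of vial_mid below 0.018 m).
It also fails if it takes over 54 s, if anything falls off the work surface, if the arm or the gripper's body presses on something with over 40 N, if the wrist force passes 120 N, or if a joint passes its speed limit or range.

## Working session

There is one attempt and no reset: what is moved stays moved. The work goes in short steps, Python scripts to look and compute and a shell command to move; the robot and the scene stay as the last step left them, time stands still between calls to the robot, and variables do not carry over. Pictures are saved under pics/ and viewed, at most 14 in all, crops included, and the job is handed in when it is done.

```bash
mkdir -p pics; cat > h.py <<'E'
import numpy as np, cv2
from bench import robot
def ray(p,uv):
    R=cv2.Rodrigues(np.array(p['rvec'],float))[0];t=np.array(p['tvec'],float).ravel()
    n=cv2.undistortPoints(np.array([[uv]],float),np.array(p['intrinsics']),np.array(p['dist']))[0,0]
    return -R.T@t, R.T@np.array([n[0],n[1],1.])
def at_z(p,uv,z):
    o,d=ray(p,uv); return o+d*(z-o[2])/d[2]
def at_depth(p,uv):
    o,d=ray(p,uv);u,v=int(round(uv[0])),int(round(uv[1]))
    a=p['depth'][max(v-2,0):v+3,max(u-2,0):u+3];a=a[a>0]
    return o+d*np.median(a) if a.size else None
def tri(rs):
    A=np.zeros((3,3));b=np.zeros(3)
    for o,d in rs:
        d=d/np.linalg.norm(d);M=np.eye(3)-np.outer(d,d);A+=M;b+=M@o
    return np.linalg.solve(A,b)
def proj(p,X):
    return cv2.projectPoints(np.array([X],float),np.array(p['rvec'],float),np.array(p['tvec'],float),np.array(p['intrinsics']),np.array(p['dist']))[0][0,0]
E
python3 - <<'E'
from h import *
np.set_printoptions(precision=3,suppress=True)
for c in ['side','top']:
    p=robot.camera(c);cv2.imwrite(f'pics/{c}0.png',p['color'][:,:,::-1])
    print(c,ray(p,(320,240)))
    for n in ['ejector_block','face_mid','lamp_edge','vial_mid','plug_mid','knob_left','knob_right','tray','beaker']:
        for d in robot.mark_of(n,p)[:3]:
            if d['conf']>.2: print(n,round(d['conf'],2),np.array(d['centre']),at_depth(p,d['centre']))
print(robot.state())
E
```

```text
side (array([-0.054,  0.658,  1.144]), array([ 0.472, -0.347, -0.811]))
ejector_block 0.67 [399.3 186.5] [ 0.624 -0.143  0.01 ]
ejector_block 0.44 [306.7 275.6] [0.536 0.27  0.004]
face_mid 0.78 [405.7 163.9] [ 0.626 -0.156  0.099]
lamp_edge 0.61 [417.4 128.2] [ 0.604 -0.15   0.255]
plug_mid 0.38 [404.1 163.4] [ 0.628 -0.151  0.102]
knob_left 0.47 [394.5 181.1] [ 0.591 -0.08   0.104]
knob_right 0.66 [423.  153.7] [ 0.625 -0.225  0.1  ]
tray 0.74 [186.2 386.2] [0.457 0.679 0.003]
tray 0.68 [308.  276.3] [0.533 0.268 0.002]
tray 0.22 [402.7 186.7] [ 0.616 -0.151  0.011]
beaker 0.66 [395.7 281.9] [0.367 0.104 0.032]
top (array([0.054, 0.333, 1.573]), array([ 0.285, -0.094, -0.955]))
ejector_block 0.94 [426.5 179.9] [ 0.618 -0.154  0.016]
face_mid 0.9 [435.6 168. ] [ 0.618 -0.164  0.092]
lamp_edge 0.87 [449.8 144.8] [ 0.608 -0.163  0.251]
vial_mid 0.46 [424.6 172.4] [ 0.613 -0.132  0.092]
plug_mid 0.46 [439.7 163.6] [ 0.627 -0.178  0.094]
knob_left 0.69 [411.2 177.4] [ 0.6   -0.087  0.112]
knob_right 0.67 [464.4 160.2] [ 0.616 -0.241  0.106]
tray 0.66 [142.9 308.3] [0.452 0.678 0.002]
tray 0.64 [288.3 248.3] [0.52  0.268 0.002]
beaker 0.72 [365.8 283.3] [0.375 0.09  0.005]
{'time_s': 1.0, 'qpos': array([-82.772,  14.816,   1.231,  76.416,  -0.   ,  81.257]), 'joint_vel': array([ 0.079, -0.029, -0.012,  0.07 , -0.019,  0.091]), 'joint_efforts': array([ -0.001, -55.539,  34.474,   0.001,  -0.   ,  -0.   ]), 'position': array([ 0.151, -0.529,  0.194]), 'eef_rot': array([[ 0.961,  0.275, -0.   ],
       [ 0.275, -0.961,  0.   ],
       [-0.   , -0.   , -1.   ]]), 'ft_force': array([ 0.534,  0.34 , -0.578]), 'wrist_torque': array([ 0.001,  0.034, -0.047]), 'grasp_force': 0.0, 'opening': 0.08540816307603513}
```

View pics/top0.png

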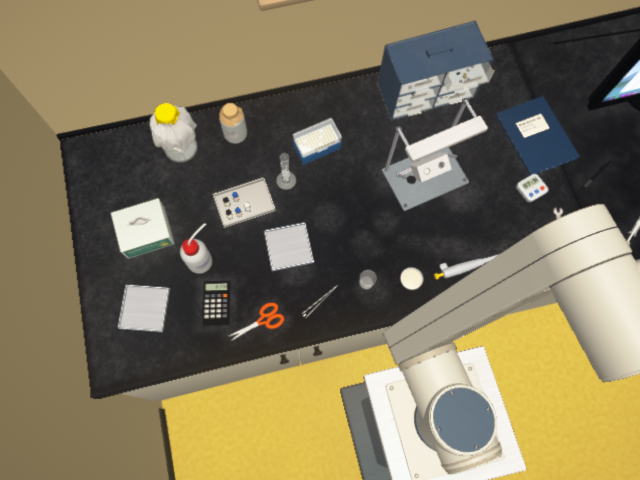

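View pics/side0.png

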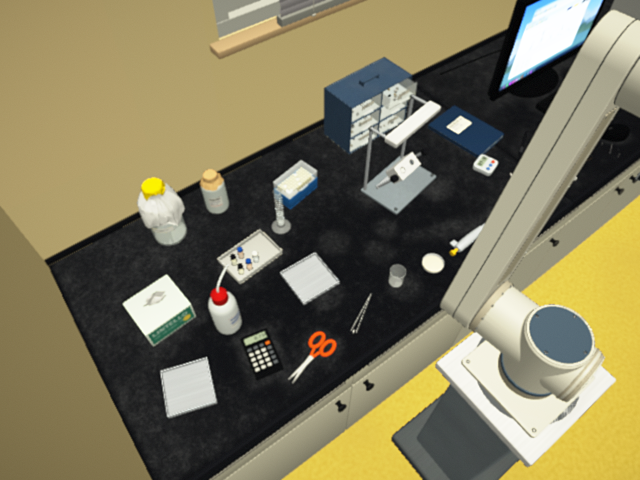

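Trays at about (0.525, 0.268) and (0.452, 0.678), so the first is the target. Block is near (0.618, -0.155) with a small yaw, and the beaker near (0.37, 0.10). Next I fit the block pose and look closer at the wells.

```bash
cat > m.py <<'E'
from h import *
from scipy.optimize import least_squares
np.set_printoptions(precision=4,suppress=True)
s=np.sin(np.radians(35));c=np.cos(np.radians(35));a=np.array([-s,0,c]);F=np.array([0,0,.095])
k=F+a*.011
M={'ejector_block':np.zeros(3),'face_mid':F,'lamp_edge':np.array([-.012,0,.243]),'knob_left':k+[0,.075,0],'knob_right':k+[0,-.075,0]}
ims=[];obs=[];T={};B={}
for cam in ['side','top']:
    p=robot.camera(cam);f=proj(p,[.61,-.15,.1]).astype(int)
    cr=p['color'][f[1]-50:f[1]+50,f[0]-65:f[0]+65,::-1];ims.append(cv2.resize(cr,None,fx=4.6,fy=4.6,interpolation=cv2.INTER_CUBIC))
    for n in M:
        d=robot.mark_of(n,p)
        if d: obs.append((n,p,np.array(d[0]['centre'])))
    for n,z in [('tray',0.),('beaker',0.)]:
        for d in robot.mark_of(n,p)[:2]: print(n,d['conf'],at_z(p,d['centre'],z))
    for d in robot.silhouettes('tray',p)[:3]:
        if d['conf']<.4: continue
        ys,xs=np.nonzero(d['mask']);h=cv2.convexHull(np.c_[xs,ys].astype(np.float32))[:,0]
        W=np.array([at_z(p,q,.012)[:2] for q in h],np.float32); print('tray mask',cv2.minAreaRect(W))
W=lambda q,X:np.array([q[0]+np.cos(q[2])*X[0]-np.sin(q[2])*X[1],q[1]+np.sin(q[2])*X[0]+np.cos(q[2])*X[1],X[2]])
fn=lambda q:np.concatenate([proj(p,W(q,M[n]))-u for n,p,u in obs])
r=least_squares(fn,[.61,-.15,0.1],loss='soft_l1',f_scale=1.5)
print(r.x,np.degrees(r.x[2]));print([(o[0],x) for o,x in zip(obs,fn(r.x).reshape(-1,2).round(1))])
for p,i in zip([obs[0][1],obs[-1][1]],[0,1]):
    f=proj(p,[.61,-.15,.1]).astype(int)
    for n,X in list(M.items())+[('wl',F+[0,.022,0]),('wr',F+[0,-.022,0])]:
        u=(proj(p,W(r.x,X))-f+[65,50])*4.6;cv2.circle(ims[i],tuple(int(v) for v in u),3,(0,0,255),1)
cv2.imwrite('pics/crop1.png',np.hstack(ims)[:, :] if np.hstack(ims).shape[1]<=800 else cv2.resize(np.vstack(ims),None,fx=.65,fy=.65))
E
python3 m.py
```

```text
tray 0.87 [0.4533 0.6746 0.    ]
tray 0.65 [0.5269 0.275  0.    ]
beaker 0.85 [0.3811 0.0876 0.    ]
tray mask ((0.5242598056793213, 0.2714236378669739), (0.1188560426235199, 0.12226264178752899), 88.6620101928711)
tray mask ((0.4507945775985718, 0.6764103770256042), (0.11859514564275742, 0.1169101670384407), 72.8077621459961)
tray 0.88 [0.5207 0.2712 0.    ]
tray 0.65 [0.4507 0.6792 0.    ]
beaker 0.59 [0.3794 0.0857 0.    ]
tray mask ((0.4496442675590515, 0.674808919429779), (0.11910691857337952, 0.12058909237384796), 71.8085708618164)
tray mask ((0.5230122208595276, 0.2665942311286926), (0.11776585131883621, 0.12227674573659897), 88.28119659423828)
[ 0.6221 -0.1596  0.1666] 9.544952495749616
[('ejector_block', array([1.5, 1.2])), ('face_mid', array([3.5, 0.7])), ('lamp_edge', array([0.5, 1.6])), ('knob_left', array([-0.7, -2.8])), ('knob_right', array([ 2.2, -0.5])), ('ejector_block', array([-1. ,  0.5])), ('face_mid', array([-2.5, -1.3])), ('lamp_edge', array([ 1.8, -0.9])), ('knob_left', array([-0.4,  0.4])), ('knob_right', array([-2.4, -1.5]))]
```

View pics/crop1.png

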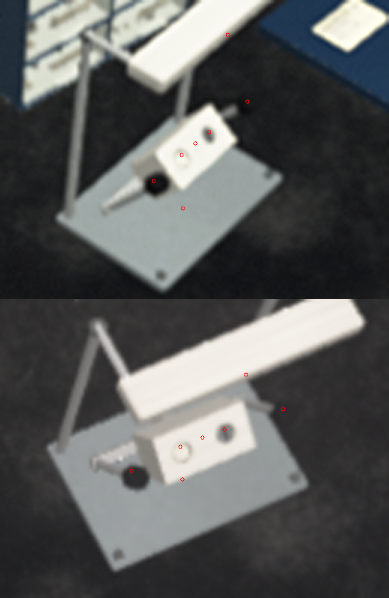

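The white-capped vial is in the left well (crop side (181,154), top (180,446)) and the grey plug is in the right one. I'll refine the pose using the base-plate corners visible in the crops, and cross-check against knob depth.

```bash
cat > r.py <<'E'
from h import *
from scipy.optimize import least_squares
np.set_printoptions(precision=4,suppress=True)
C={'side':[(57,217),(166,291),(283,178)],'top':[(48,448-299),(115,571-299),(307,485-299)]}
K={'side':(156,183),'top':(136,477-299)}
L=np.array([[.088,.103],[-.052,.103],[-.052,-.103]])
allw=[]
for cam in ['side','top']:
    p=robot.camera(cam);f=proj(p,[.61,-.15,.1]).astype(int)
    px=lambda q:np.array(q)/2.99+f-[65,50]
    w=np.array([at_z(p,px(q),.01)[:2] for q in C[cam]]);allw.append(w)
    print(cam,w.round(4).tolist(),np.linalg.norm(w[1]-w[2]),np.linalg.norm(w[1]-w[0]))
    g=lambda q:np.concatenate([[q[0]+np.cos(q[2])*l[0]-np.sin(q[2])*l[1]-v[0],q[1]+np.sin(q[2])*l[0]+np.cos(q[2])*l[1]-v[1]] for l,v in zip(L,w)])
    r=least_squares(g,[.61,-.15,.1]);print(r.x,np.degrees(r.x[2]),g(r.x))
    # knob by depth
    H,Wd=p['depth'].shape;ku=px(K[cam]).astype(int)
    pts=[];hi=[]
    for v in range(ku[1]-8,ku[1]+9):
        for u in range(ku[0]-9,ku[0]+10):
            if p['depth'][v,u]>0 and p['color'][v,u].max()<70:
                o,d=ray(p,(u,v));X=o+d*p['depth'][v,u]
                if .07<X[2]<.14: pts.append(X)
    pts=np.array(pts);print('knob',len(pts),pts.mean(0),pts.min(0),pts.max(0))
    fp=[]
    fu=proj(p,[.617,-.16,.095]).astype(int)
    for v in range(fu[1]-25,fu[1]+26):
        for u in range(fu[0]-25,fu[0]+26):
            if p['depth'][v,u]>0 and p['color'][v,u].min()>185:
                o,d=ray(p,(u,v));X=o+d*p['depth'][v,u]
                if .07<X[2]<.12: fp.append(X)
    fp=np.array(fp);m=fp.mean(0);n=np.linalg.svd(fp-m)[2][2];n*=np.sign(n[2]);print('face',len(fp),m,n,np.degrees(np.arctan2(-n[1],-n[0])))
o=np.array(allw).mean(0);print('mean',o)
E
python3 r.py
```

```text
side [[0.6842, -0.0412], [0.545, -0.0655], [0.585, -0.2657]] 0.2041724857194091 0.14134167386717097
[ 0.6163 -0.1569  0.1851] 10.603875523528437 [-0.0004  0.0018  0.0013  0.0003 -0.0009 -0.002 ]
knob 46 [ 0.597  -0.0822  0.1101] [ 0.5894 -0.0939  0.0977] [ 0.6075 -0.0723  0.1187]
face 349 [ 0.6213 -0.155   0.0954] [-0.5468 -0.1099  0.83  ] 11.366120680311587
top [[0.6803, -0.0436], [0.5458, -0.069], [0.5851, -0.2677]] 0.2025813328614278 0.13681426478570605
[ 0.6155 -0.1594  0.1937] 11.10056175519301 [ 0.0018  0.0022 -0.0011  0.0006 -0.0007 -0.0028]
knob 48 [ 0.596  -0.0852  0.1108] [ 0.5867 -0.0957  0.1027] [ 0.6078 -0.0763  0.1181]
face 478 [ 0.6189 -0.1576  0.0938] [-0.566  -0.1139  0.8165] 11.383581984927707
mean [[ 0.6822 -0.0424]
 [ 0.5454 -0.0672]
 [ 0.585  -0.2667]]
```

```bash
cat > g.py <<'E'
import sys
from h import *
from scipy.spatial.transform import Rotation as Ro
np.set_printoptions(precision=4,suppress=True)
yaw=np.radians(11.1);O=np.array([.617,-.157,0]);Rz=Ro.from_euler('z',yaw).as_matrix()
a=Rz@[-np.sin(np.radians(35)),0,np.cos(np.radians(35))]
F=O+[0,0,.095];yl=Rz[:,1]
K=F+.075*yl+.011*a; V=F+.022*yl
RT=np.column_stack([yl,np.cross(-a,yl),-a])
def go(X,R=RT,n=None):
    s=robot.state();d=(np.array(X)-s['position'])/.04
    w=(Ro.from_matrix(R)*Ro.from_matrix(s['eef_rot']).inv()).as_rotvec(degrees=True)/6
    m=n or int(np.ceil(max(np.abs(d).max(),np.linalg.norm(d)/1.0,np.linalg.norm(w)/1.1,1)))
    print('to',np.array(X),'rows',m,'each',(d/m).round(3),(w/m).round(3),'q',s['qpos'].round(0),'t',s['time_s'])
E
python3 - <<'E'
from g import *
print(a,K,V,RT)
go([.42,-.13,.30]);go([.42,-.13,.30],n=20)
print('then',(K-.019*a+.1*a))
E
```

```text
[-0.5628 -0.1104  0.8192] [ 0.5964 -0.0846  0.104 ] [ 0.6128 -0.1354  0.095 ] [[-0.1925  0.8038  0.5628]
 [ 0.9813  0.1577  0.1104]
 [ 0.      0.5736 -0.8192]]
to [ 0.42 -0.13  0.3 ] rows 14 each [0.48  0.712 0.189] [-0.238 -0.389  0.979] q [-83.  15.   1.  76.  -0.  81.] t 2.0
to [ 0.42 -0.13  0.3 ] rows 20 each [0.336 0.498 0.132] [-0.167 -0.273  0.685] q [-83.  15.   1.  76.  -0.  81.] t 2.0
then [ 0.5508 -0.0936  0.1704]
```

```bash
python3 -m crank '.34 .5 .2 -.17 -.27 .69 -1;.34 .5 .2 -.17 -.27 .69 -1;.34 .5 .2 -.17 -.27 .69 -1;.34 .5 .2 -.17 -.27 .69 -1;.34 .5 .2 -.17 -.27 .69 -1;.34 .5 .13 -.17 -.27 .69 -1;.34 .5 .13 -.17 -.27 .69 -1;.34 .5 .13 -.17 -.27 .69 -1;.34 .5 .13 -.17 -.27 .69 -1;.34 .5 .13 -.17 -.27 .69 -1;.34 .5 .13 -.17 -.27 .69 -1;.34 .5 .13 -.17 -.27 .69 -1;.34 .5 .13 -.17 -.27 .69 -1;.34 .5 .13 -.17 -.27 .69 -1;.34 .5 .13 -.17 -.27 .69 -1;.34 .5 .1 -.17 -.27 .69 -1;.34 .5 .1 -.17 -.27 .69 -1;.34 .5 .1 -.17 -.27 .69 -1;.34 .5 .1 -.17 -.27 .69 -1;.34 .5 .1 -.17 -.27 .69 -1' 40
python3 -c "
from g import *
go([.42,-.13,.30]);go(K-.019*a+.1*a);go(K-.019*a+.1*a,n=12)"
```

```text
time_s: 3.67
position: [0.4237, -0.1276, 0.3067]
eef_rot: [[-0.202, 0.801, 0.563], [0.979, 0.172, 0.106], [-0.012, 0.573, -0.819]]
ft_force: [0.8, 0.0, 0.2]
opening: 0.0855
grasp_force: 0.0
to [ 0.42 -0.13  0.3 ] rows 1 each [-0.092 -0.061 -0.168] [ 0.11   0.019 -0.093] q [-51. -15. -22.  65.  30.  32.] t 3.6667
to [ 0.5508 -0.0936  0.1704] rows 5 each [ 0.635  0.17  -0.682] [ 0.022  0.004 -0.019] q [-51. -15. -22.  65.  30.  32.] t 3.6667
to [ 0.5508 -0.0936  0.1704] rows 12 each [ 0.265  0.071 -0.284] [ 0.009  0.002 -0.008] q [-51. -15. -22.  65.  30.  32.] t 3.6667
```

```bash
python3 -m crank '.4 .1 -.43 .01 0 -.01 -1;.4 .1 -.43 .01 0 -.01 -1;.4 .1 -.43 .01 0 -.01 -1;.4 .1 -.43 .01 0 -.01 -1;.4 .1 -.43 .01 0 -.01 -1;.4 .1 -.43 .01 0 -.01 -1;.4 .1 -.43 .01 0 -.01 -1;.4 .1 -.43 .01 0 -.01 -1;0 0 0 0 0 0 -1;0 0 0 0 0 0 -1'
python3 -c "
from g import *
go(K-.019*a+.1*a);go(K-.019*a,n=10)
p=robot.camera('top');f=proj(p,K).astype(int);i=[cv2.resize(p['color'][f[1]-60:f[1]+60,f[0]-70:f[0]+70,::-1],None,fx=2.8,fy=2.8)]
p=robot.camera('side');f=proj(p,K).astype(int);i+=[cv2.resize(p['color'][f[1]-60:f[1]+60,f[0]-70:f[0]+70,::-1],None,fx=2.8,fy=2.8)]
cv2.imwrite('pics/pre.png',np.hstack(i))"
```

```text
time_s: 4.5
position: [0.5511, -0.0959, 0.1676]
eef_rot: [[-0.192, 0.805, 0.561], [0.981, 0.158, 0.11], [-0.0, 0.572, -0.82]]
ft_force: [0.7, -0.5, 1.0]
opening: 0.0851
grasp_force: 0.0
to [ 0.5508 -0.0936  0.1704] rows 1 each [-0.007  0.059  0.068] [ 0.005 -0.017  0.005] q [-32.  -2. -34.  32.  23.  52.] t 4.5
to [ 0.6071 -0.0825  0.0884] rows 10 each [ 0.14   0.033 -0.198] [ 0.001 -0.002  0.   ] q [-32.  -2. -34.  32.  23.  52.] t 4.5
```

View pics/pre.png

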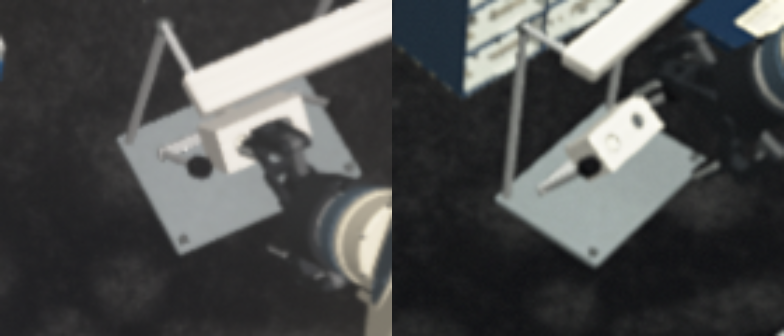

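```bash
python3 -c "
from g import *
s=robot.state()
for c in ['top','side']:
    p=robot.camera(c);f=proj(p,K).astype(int)
    P=s['position'];R=s['eef_rot']
    for nm,X in [('tcp',P),('f+',P+.05*R[:,1]-.013*R[:,2]),('f-',P-.05*R[:,1]-.013*R[:,2]),('body',P-.1*R[:,2])]: print(c,nm,(proj(p,X)-f+[70,60])*2.8)
"
```

```text
top tcp [236.0919 181.276 ]
top f+ [226.1731 132.3934]
top f- [258.1867 233.9405]
top body [286.7995 200.824 ]
side tcp [245.6943 144.726 ]
side f+ [223.0958  98.9831]
side f- [283.7148 182.2787]
side body [309.9906 112.8497]
```

```bash
python3 -c "
from g import *
s=robot.state();P=s['position'];R=s['eef_rot'];i=[]
for c in ['top','side']:
    p=robot.camera(c);f=proj(p,P).astype(int)+[5,0]
    m=cv2.resize(p['color'][f[1]-35:f[1]+35,f[0]-33:f[0]+33,::-1],None,fx=6,fy=6,interpolation=cv2.INTER_CUBIC)
    m=np.clip(m.astype(float)*1.5+25,0,255).astype(np.uint8).copy()
    for X,col in [(P,(0,0,255)),(P+.043*R[:,1]-.013*R[:,2],(0,255,0)),(P-.043*R[:,1]-.013*R[:,2],(255,255,0)),(K,(0,255,255))]:
        u=(proj(p,X)-f+[33,35])*6;cv2.circle(m,tuple(int(v) for v in u),4,col,1)
    i.append(m)
cv2.imwrite('pics/pre2.png',np.hstack(i))
"
```

```text
(no output)
```

View pics/pre2.png

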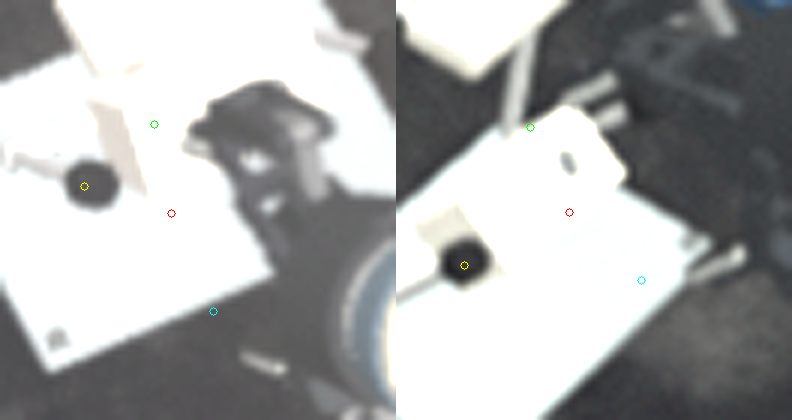

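```bash
python3 -c "
from g import *
s=robot.state();P=s['position'];R=s['eef_rot'];ps={c:robot.camera(c) for c in ['top','side']}
for nm,t,sd in [('f-',(243,355),(690,277)),('f-base',(285,370),(745,252)),('f+',(185,148),(597,122)),('knob',(92,184),(466,259))]:
    rs=[]
    for c,u in [('top',t),('side',(sd[0]-396,sd[1]))]:
        p=ps[c];f=proj(p,P).astype(int)+[5,0];rs.append(ray(p,np.array(u)/6+f-[33,35]))
    X=tri(rs);print(nm,X,'res',[round(float(np.linalg.norm(np.cross(d/np.linalg.norm(d),X-o))),4) for o,d in rs],'tool',R.T@(X-P))
"
```

```text
f- [ 0.4799 -0.1012  0.1861] res [0.0014, 0.0014] tool [ 0.0096 -0.0486 -0.0541]
f-base [ 0.46   -0.1062  0.2162] res [0.0008, 0.0008] tool [ 0.0084 -0.0481 -0.0905]
f+ [ 0.5506 -0.0944  0.232 ] res [0.0051, 0.0051] tool [ 0.0027  0.0356 -0.0511]
knob [ 0.5968 -0.0869  0.1062] res [0.0012, 0.0012] tool [0.0017 0.0017 0.0788]
```

```bash
python3 -c "
from g import *
s=robot.state();P=s['position'];R=s['eef_rot']
for c in ['top','side']:
    p=robot.camera(c);f=proj(p,P).astype(int);L=[]
    for v in range(f[1]-40,f[1]+40):
        for u in range(f[0]-40,f[0]+40):
            z=p['depth'][v,u]
            if z>0:
                o,d=ray(p,(u,v));q=R.T@(o+d*z-P)
                if abs(q[0])<.03 and abs(q[1])<.065 and -.12<q[2]<.03: L.append(q)
    L=np.array(L);print(c,len(L))
    for sg in (1,-1):
        S=L[L[:,1]*sg>.015]
        if len(S): print(sg,len(S),'zmax',np.sort(S[:,2])[-6:],'ymean',S[S[:,2]>-.07].mean(0) if (S[:,2]>-.07).any() else 0, np.histogram(S[:,2],bins=np.arange(-.12,.04,.01))[0])
"
```

```text
top 239
1 138 zmax [-0.0584 -0.0578 -0.0571 -0.0557 -0.0549 -0.0523] ymean [ 0.0078  0.0485 -0.0628] [56 28 17  7 10 14  6  0  0  0  0  0  0  0  0]
-1 101 zmax [-0.055  -0.0542 -0.0535 -0.052  -0.0517 -0.0501] ymean [ 0.0049 -0.0456 -0.0608] [13 34 12  8  8 13 13  0  0  0  0  0  0  0  0]
side 392
1 200 zmax [-0.0571 -0.0569 -0.0569 -0.0566 -0.0558 -0.0459] ymean [ 0.0083  0.0494 -0.0621] [57 52 35 14 16 16  9  1  0  0  0  0  0  0  0]
-1 162 zmax [-0.0562 -0.0554 -0.0535 -0.0524 -0.0515 -0.0514] ymean [ 0.0047 -0.0444 -0.0614] [30 47 25 12 18 17 13  0  0  0  0  0  0  0  0]
```

Lateral alignment with the knob is good, but depth puts the open fingertips about 53 mm behind the reported TCP instead of 13 mm. The vision data is self-consistent, so I'll advance in stages and re-measure.

```bash
cat > f.py <<'E'
from g import *
def tips():
    s=robot.state();P=s['position'];R=s['eef_rot']
    print('ft',s['ft_force'],'open',s['opening'],'t',s['time_s'],'K',R.T@(K-P),'V',R.T@(V-P))
    for c in ['top','side']:
        p=robot.camera(c);f=proj(p,P-.04*R[:,2]).astype(int);L=[]
        for v in range(f[1]-40,f[1]+40):
            for u in range(f[0]-40,f[0]+40):
                z=p['depth'][v,u]
                if z>0:
                    o,d=ray(p,(u,v));q=R.T@(o+d*z-P)
                    if abs(q[0])<.025 and abs(q[1])<.065 and -.12<q[2]<.03: L.append(q)
        L=np.array(L)
        for sg in (1,-1):
            S=L[L[:,1]*sg>.007]
            if len(S): 
                m=np.sort(S[:,2])[-4];S2=S[S[:,2]>m-.02];print(c,sg,'z',m,'x',S2[:,0].min(),S2[:,0].max(),'y',S2[:,1].min(),S2[:,1].max())
if __name__=='__main__': tips()
E
python3 -m crank '.14 .03 -.2 0 0 0 -1;.14 .03 -.2 0 0 0 -1;.14 .03 -.2 0 0 0 -1;.14 .03 -.2 0 0 0 -1;.14 .03 -.2 0 0 0 -1;.14 .03 -.2 0 0 0 -1;.14 .03 -.2 0 0 0 -1;.14 .03 -.2 0 0 0 -1;0 0 0 0 0 0 -1;0 0 0 0 0 0 -1'
python3 f.py
```

```text
time_s: 5.83
position: [0.5959, -0.087, 0.1043]
eef_rot: [[-0.191, 0.804, 0.562], [0.982, 0.157, 0.108], [-0.001, 0.573, -0.82]]
ft_force: [0.5, -0.7, 0.5]
opening: 0.0856
grasp_force: 0.0
ft [ 0.5106 -0.7049  0.5401] open 0.08562523803074591 t 5.8333 K [0.0022 0.0005 0.0008] V [-0.0507  0.0006  0.0119]
top 1 z 0.003963614662935214 x -0.007357449533101467 0.011172216809330872 y 0.007299172950808083 0.011792452172252646
top -1 z -0.048148538104724345 x -0.004775035217567796 0.011110978547656915 y -0.056303408026590444 -0.00753564213638856
side 1 z 0.008202332193649986 x -0.02487040011271243 0.012015968957038306 y 0.0071594350051400425 0.01990197069055726
side -1 z -0.05370073708199198 x -0.011068106768189338 0.012806389403137169 y -0.054166024882066066 -0.04005903628118034
```

```bash
python3 -m crank '.13 .035 -.195 0 0 0 -1;.13 .035 -.195 0 0 0 -1;.13 .035 -.195 0 0 0 -1;.13 .035 -.195 0 0 0 -1;.13 .035 -.195 0 0 0 -1;.13 .035 -.195 0 0 0 -1;0 0 0 0 0 0 -1;0 0 0 0 0 0 -1'
python3 -c "
from f import *
tips()
i=[]
for c in ['top','side']:
    p=robot.camera(c);f=proj(p,K).astype(int)
    i.append(cv2.resize(p['color'][f[1]-35:f[1]+35,f[0]-33:f[0]+33,::-1],None,fx=6,fy=6,interpolation=cv2.INTER_CUBIC))
cv2.imwrite('pics/kn.png',np.hstack(i))"
```

```text
time_s: 6.6
position: [0.6272, -0.0783, 0.0569]
eef_rot: [[-0.191, 0.805, 0.562], [0.982, 0.157, 0.109], [-0.001, 0.572, -0.82]]
ft_force: [-0.0, -0.4, 0.6]
opening: 0.0856
grasp_force: 0.0
ft [-0.0399 -0.4158  0.5895] open 0.08562162104234017 t 6.6 K [-0.0003  0.0012 -0.0566] V [-0.0533  0.0012 -0.0456]
top 1 z 0.023717027571742905 x -0.0130182988388734 0.02014291013641332 y 0.007636266949546868 0.058041965000025335
top -1 z 0.02965489133753085 x -0.024853232584604815 0.024989652672037264 y -0.06496189824776595 -0.028649691064312702
side 1 z 0.028853458307765104 x -0.023741282098398434 0.02436793516490755 y 0.007626482804502442 0.06464779187964068
side -1 z 0.029205106245324613 x -0.024396958976335436 0.024952073837842183 y -0.06391356093246038 -0.03539882175364203
```

View pics/kn.png

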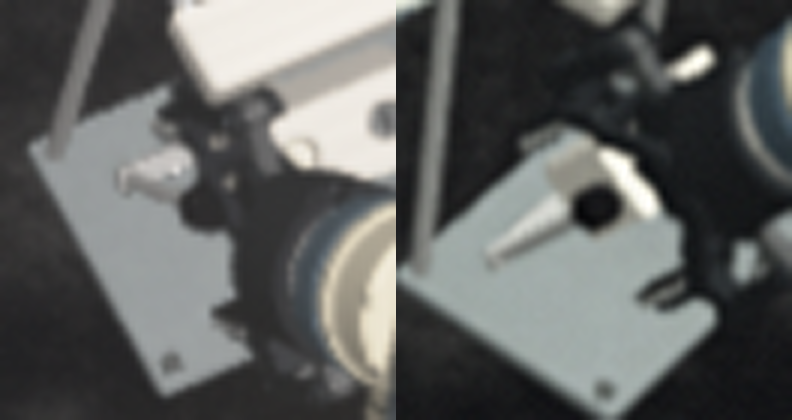

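```bash
python3 -m crank '0 0 0 0 0 0 1;0 0 0 0 0 0 1;0 0 0 0 0 0 1;0 0 0 0 0 0 1;0 0 0 0 0 0 1;0 0 0 0 0 0 1;0 0 0 0 0 0 1;0 0 0 0 0 0 1;0 0 0 0 0 0 1;0 0 0 0 0 0 1;0 0 0 0 0 0 1;0 0 0 0 0 0 1' 40
```

```text
time_s: 7.8
position: [0.6296, -0.0785, 0.0602]
eef_rot: [[-0.193, 0.801, 0.567], [0.981, 0.159, 0.109], [-0.003, 0.578, -0.816]]
ft_force: [5.7, 4.8, 6.0]
opening: 0.02
grasp_force: 39.0
```

```bash
python3 -m crank '-.05 -.01 .072 0 0 0 1;-.05 -.01 .072 0 0 0 1;-.05 -.01 .072 0 0 0 1;-.05 -.01 .072 0 0 0 1;-.05 -.01 .072 0 0 0 1;-.05 -.01 .072 0 0 0 1;-.05 -.01 .072 0 0 0 1;-.05 -.01 .072 0 0 0 1;0 0 0 0 0 0 1;0 0 0 0 0 0 1;0 0 0 0 0 0 1' 60
python3 -c "
from f import *
i=[]
for c in ['top','side']:
    p=robot.camera(c);f=proj(p,K).astype(int)
    i.append(cv2.resize(p['color'][f[1]-35:f[1]+35,f[0]-33:f[0]+33,::-1],None,fx=6,fy=6,interpolation=cv2.INTER_CUBIC))
cv2.imwrite('pics/kn2.png',np.hstack(i))"
```

```text
time_s: 8.72
position: [0.6143, -0.0813, 0.082]
eef_rot: [[-0.194, 0.801, 0.567], [0.981, 0.159, 0.11], [-0.002, 0.577, -0.816]]
ft_force: [27.0, 6.7, -14.3]
opening: 0.0192
grasp_force: 66.1
```

View pics/kn2.png

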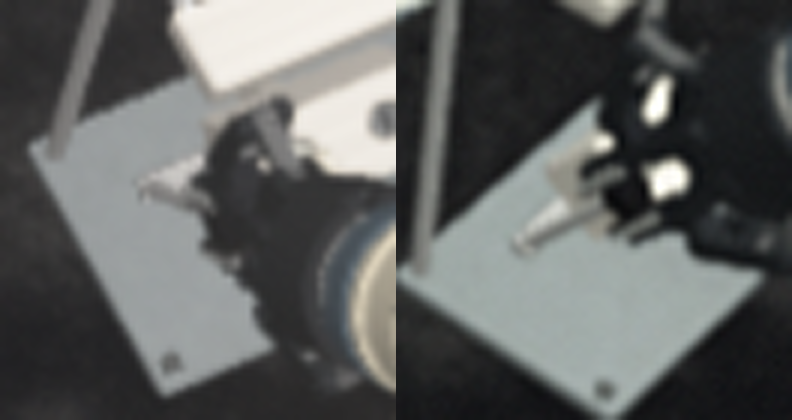

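```bash
python3 -m crank '0 0 0 0 0 0 -1;0 0 0 0 0 0 -1;0 0 0 0 0 0 -1;0 0 0 0 0 0 -1;0 0 0 0 0 0 -1;0 0 0 0 0 0 -1;0 0 0 0 0 0 -1;0 0 0 0 0 0 -1;-.23 -.04 .33 0 0 0 -1;-.23 -.04 .33 0 0 0 -1;-.23 -.04 .33 0 0 0 -1;-.23 -.04 .33 0 0 0 -1;-.23 -.04 .33 0 0 0 -1;-.23 -.04 .33 0 0 0 -1;-.2 -.2 .3 0 0 0 -1;-.2 -.2 .3 0 0 0 -1;0 0 0 0 0 0 -1' 40
python3 -c "
from f import *
tips()
i=[]
for c in ['top','side']:
    p=robot.camera(c);f=proj(p,V).astype(int)
    i.append(cv2.resize(p['color'][f[1]-35:f[1]+35,f[0]-33:f[0]+33,::-1],None,fx=6,fy=6,interpolation=cv2.INTER_CUBIC))
    # expected capped top point
    T=V+.023*a;m=i[-1]=i[-1].copy();u=(proj(p,T)-f+[33,35])*6;cv2.circle(m,tuple(int(v) for v in u),3,(0,0,255),1)
    u=(proj(p,V)-f+[33,35])*6;cv2.circle(m,tuple(int(v) for v in u),3,(0,255,0),1)
cv2.imwrite('pics/v1.png',np.hstack(i))"
```

```text
time_s: 10.23
position: [0.5403, -0.1089, 0.1867]
eef_rot: [[-0.19, 0.802, 0.566], [0.982, 0.158, 0.105], [-0.005, 0.576, -0.818]]
ft_force: [1.0, -0.4, 0.8]
opening: 0.0855
grasp_force: 0.0
ft [ 0.9662 -0.3916  0.792 ] open 0.08545876695992558 t 10.2333 K [0.0137 0.0012 0.1019] V [-0.0393  0.0011  0.1132]
top 1 z -0.05997138528051821 x 0.0013467096285621513 0.011853369838561738 y 0.041720628068947545 0.05477645944259478
top -1 z -0.05408575463189762 x -0.008056215666083956 0.01285195845614456 y -0.05549974663554697 -0.04276214647656626
side 1 z -0.054004885221446905 x -0.003913339433918946 0.013334590285038531 y 0.04233021274642569 0.055590965926825796
side -1 z -0.05452434982404156 x -0.009199821205125925 0.012868638306141463 y -0.05516406989371296 -0.041526484869211525
```

View pics/v1.png

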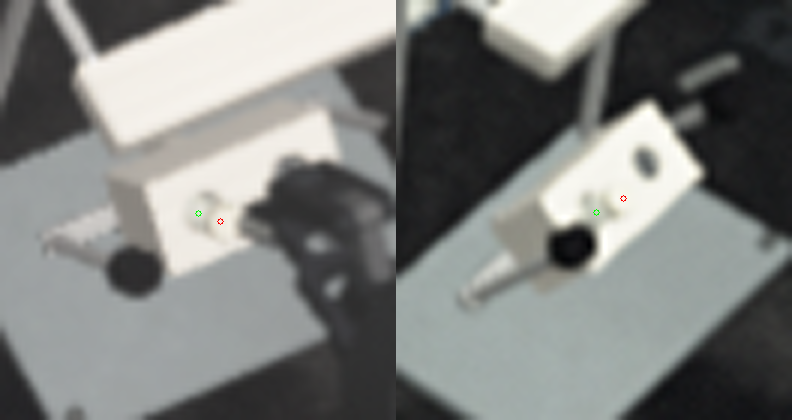

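```bash
python3 -c "
from g import *
go(V+.06*a,n=8);go(V-.036*a,n=16)"
```

```text
to [ 0.579  -0.142   0.1441] rows 8 each [ 0.122 -0.109 -0.122] [ 0.001 -0.001  0.002] q [-35.  -4. -32.  35.  24.  50.] t 10.4333
to [ 0.633  -0.1314  0.0655] rows 16 each [ 0.145 -0.038 -0.184] [ 0.001 -0.     0.001] q [-35.  -4. -32.  35.  24.  50.] t 10.4333
```

```bash
python3 -m crank '.06 -.2 0 0 0 0 -1;.06 -.2 0 0 0 0 -1;.06 -.2 0 0 0 0 -1;.06 -.2 0 0 0 0 -1;.12 -.02 -.16 0 0 0 -1;.15 -.01 -.2 0 0 0 -1;.15 -.01 -.2 0 0 0 -1;.15 -.01 -.2 0 0 0 -1;.16 -.01 -.21 0 0 0 -1;.17 .03 -.245 0 0 0 -1;.17 .03 -.245 0 0 0 -1;.17 .03 -.245 0 0 0 -1;.17 .03 -.245 0 0 0 -1;.17 .03 -.245 0 0 0 -1;.17 .03 -.245 0 0 0 -1;0 0 0 0 0 0 -1;0 0 0 0 0 0 -1'
python3 -c "
from f import *
tips();go(V-.036*a)
i=[]
for c in ['top','side']:
    p=robot.camera(c);f=proj(p,V).astype(int)
    i.append(cv2.resize(p['color'][f[1]-35:f[1]+35,f[0]-33:f[0]+33,::-1],None,fx=6,fy=6,interpolation=cv2.INTER_CUBIC))
cv2.imwrite('pics/v2.png',np.hstack(i))"
```

```text
time_s: 11.85
position: [0.6195, -0.1345, 0.0854]
eef_rot: [[-0.191, 0.805, 0.562], [0.982, 0.157, 0.109], [-0.0, 0.572, -0.82]]
ft_force: [-0.3, 0.5, 0.1]
opening: 0.0852
grasp_force: 0.0
ft [-0.2619  0.4984  0.0844] open 0.08523057073000043 t 11.85 K [ 0.0534 -0.0002 -0.0229] V [ 0.0004 -0.0001 -0.0118]
top 1 z 0.027224327001092133 x -0.016731282846789056 0.022776790135082103 y 0.008799860150160193 0.02385477630019711
top -1 z 0.016450702679654716 x -0.0014973270521504416 0.02326420463415252 y -0.018344530093541252 -0.007215476556238174
side 1 z 0.02678513137883436 x -0.0216523836177038 0.024565015996655892 y 0.008313531890608735 0.026258166864807822
side -1 z 0.02395695163182253 x 0.020394567966573456 0.024814862169549468 y -0.018209565886154765 -0.008166846348481324
to [ 0.633  -0.1314  0.0655] rows 1 each [ 0.333  0.086 -0.529] [0.017 0.003 0.019] q [-32.  10. -34.  19.  23.  53.] t 11.95
```

View pics/v2.png

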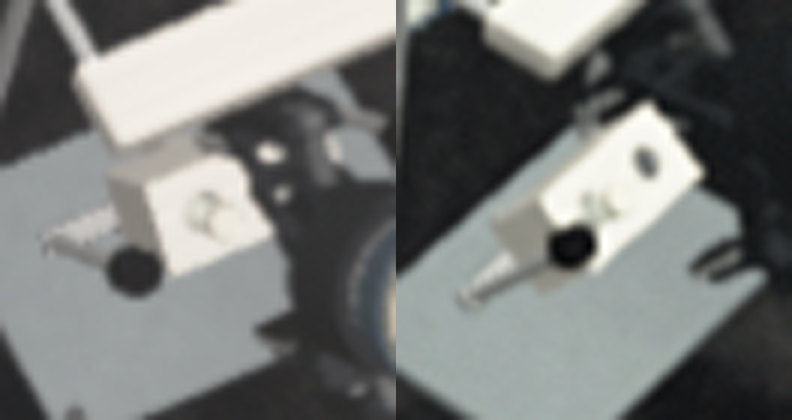

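```bash
python3 -m crank '.11 .03 -.175 0 0 0 -1;.11 .03 -.175 0 0 0 -1;.11 .03 -.175 0 0 0 -1;0 0 0 0 0 0 -1;0 0 0 0 0 0 1;0 0 0 0 0 0 1;0 0 0 0 0 0 1;0 0 0 0 0 0 1;0 0 0 0 0 0 1;0 0 0 0 0 0 1;0 0 0 0 0 0 1;0 0 0 0 0 0 1;0 0 0 0 0 0 1;0 0 0 0 0 0 1;0 0 0 0 0 0 1' 30
```

```text
time_s: 13.3
position: [0.6336, -0.1313, 0.0663]
eef_rot: [[-0.191, 0.803, 0.565], [0.982, 0.158, 0.108], [-0.003, 0.575, -0.818]]
ft_force: [0.5, 1.4, 5.0]
opening: 0.0157
grasp_force: 30.0
```

```bash
python3 -m crank '-.07 -.014 .1 0 0 0 1;-.14 -.028 .205 0 0 0 1;-.14 -.028 .205 0 0 0 1;-.14 -.028 .205 0 0 0 1;-.14 -.028 .205 0 0 0 1;-.14 -.028 .205 0 0 0 1;-.14 -.028 .205 0 0 0 1;-.14 -.028 .205 0 0 0 1;-.14 -.028 .205 0 0 0 1;-.2 -.028 .25 0 0 0 1;-.2 -.028 .25 0 0 0 1;-.2 -.028 .25 0 0 0 1;-.2 -.028 .25 0 0 0 1;0 0 0 0 0 0 1;0 0 0 0 0 0 1'
python3 -c "
from g import *
s=robot.state();print(s['opening'],s['grasp_force'])
i=[];P=s['position']-.04*s['eef_rot'][:,2]
for c in ['top','side']:
    p=robot.camera(c);f=proj(p,P).astype(int)
    i.append(cv2.resize(p['color'][f[1]-35:f[1]+35,f[0]-33:f[0]+33,::-1],None,fx=6,fy=6,interpolation=cv2.INTER_CUBIC))
cv2.imwrite('pics/v3.png',np.hstack(i))
# vertical target
R=s['eef_rot'];z=np.array([0,0,-1.]);ax=np.cross(R[:,2],z);ang=np.arccos(R[:,2]@z);RV=Ro.from_rotvec(ax/np.linalg.norm(ax)*ang).as_matrix()@R
print(RV);go([.45,.05,.30],RV);go([.45,.05,.30],RV,n=14)"
```

```text
time_s: 14.55
position: [0.553, -0.1455, 0.1754]
eef_rot: [[-0.19, 0.804, 0.564], [0.982, 0.157, 0.107], [-0.003, 0.574, -0.819]]
ft_force: [0.4, 0.2, -0.6]
opening: 0.0157
grasp_force: 29.8
0.01565919511277594 29.834960103034973
[[-0.1903  0.9817 -0.    ]
 [ 0.9817  0.1903 -0.    ]
 [ 0.     -0.     -1.    ]]
to [0.45 0.05 0.3 ] rows 7 each [-0.368  0.697  0.448] [-0.157  0.817 -0.   ] q [-38.  -0. -30.  35.  26.  47.] t 14.65
to [0.45 0.05 0.3 ] rows 14 each [-0.184  0.348  0.224] [-0.078  0.409 -0.   ] q [-38.  -0. -30.  35.  26.  47.] t 14.65
```

View pics/v3.png

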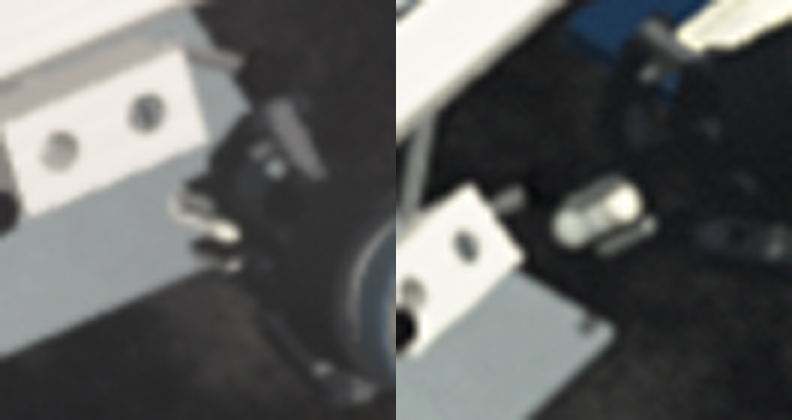

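Vial is gripped and clear of the well (side view: it sits between the fingers around (600,210)). Now upright it and carry it toward the tray.

```bash
python3 -m crank '-.3 .2 .4 0 0 0 1;-.3 .2 .4 0 0 0 1;-.25 .3 .4 -.08 .41 0 1;-.25 .3 .3 -.08 .41 0 1;-.2 .4 .2 -.08 .41 0 1;-.2 .4 .2 -.08 .41 0 1;-.2 .4 .2 -.08 .41 0 1;-.2 .4 .2 -.08 .41 0 1;-.2 .4 .2 -.08 .41 0 1;-.2 .4 .2 -.08 .41 0 1;-.1 .4 .2 -.08 .41 0 1;-.1 .4 .2 -.08 .41 0 1;-.1 .4 .1 -.08 .41 0 1;-.1 .4 .1 -.08 .41 0 1;-.1 .4 0 -.08 .41 0 1;-.1 .4 0 -.08 .41 0 1;0 0 0 0 0 0 1'
python3 -c "
from g import *
s=robot.state();R=s['eef_rot'];z=np.array([0,0,-1.]);ax=np.cross(R[:,2],z);RV=Ro.from_rotvec(ax/np.linalg.norm(ax)*np.arccos(R[:,2]@z)).as_matrix()@R
go([.523,.269,.07],RV,n=15);go([.523,.269,.20],RV,n=10)"
```

```text
time_s: 16.07
position: [0.4378, 0.0891, 0.3055]
eef_rot: [[-0.194, 0.981, -0.006], [0.981, 0.194, -0.002], [-0.001, -0.007, -1.0]]
ft_force: [-0.1, -0.4, -1.1]
opening: 0.0152
grasp_force: 29.9
to [0.523 0.269 0.07 ] rows 15 each [ 0.142  0.3   -0.393] [ 0.002 -0.004  0.   ] q [ 1.  4.  4. 90. -0. 80.] t 16.0667
to [0.523 0.269 0.2  ] rows 10 each [ 0.213  0.45  -0.264] [ 0.002 -0.006  0.   ] q [ 1.  4.  4. 90. -0. 80.] t 16.0667
```

```bash
python3 -m crank '.21 .45 -.2 0 0 0 1;.21 .45 -.2 0 0 0 1;.21 .45 -.2 0 0 0 1;.21 .45 -.2 0 0 0 1;.21 .45 -.2 0 0 0 1;.21 .45 -.2 0 0 0 1;.21 .45 -.3 0 0 0 1;.21 .45 -.3 0 0 0 1;.21 .45 -.4 0 0 0 1;.21 .45 -.4 0 0 0 1;0 0 -.5 0 0 0 1;0 0 -.5 0 0 0 1;0 0 -.5 0 0 0 1;0 0 -.5 0 0 0 1;0 0 -.5 0 0 0 1;0 0 -.5 0 0 0 1;0 0 0 0 0 0 1;0 0 0 0 0 0 1'
python3 -c "
from g import *
s=robot.state();P=s['position'];print(P,s['eef_rot'][:,2]);B=P+[0,0,.0187];i=[]
for c in ['top','side']:
    p=robot.camera(c);f=proj(p,B).astype(int);o,d=ray(p,f)
    m=cv2.resize(p['color'][f[1]-35:f[1]+35,f[0]-33:f[0]+33,::-1],None,fx=6,fy=6,interpolation=cv2.INTER_CUBIC).copy()
    for X,col in [(B,(0,0,255)),(B+[0,0,.04],(0,255,0)),([.523,.269,.003],(0,255,255)),(P,(255,0,255))]:
        u=(proj(p,X)-f+[33,35])*6;cv2.circle(m,tuple(int(v) for v in u),4,col,1)
    i.append(m)
cv2.imwrite('pics/tr.png',np.hstack(i))"
```

```text
time_s: 17.57
position: [0.5208, 0.2664, 0.0821]
eef_rot: [[-0.192, 0.981, -0.003], [0.981, 0.192, -0.003], [-0.002, -0.004, -1.0]]
ft_force: [0.7, 0.4, -0.3]
opening: 0.0155
grasp_force: 29.9
[0.5208 0.2664 0.0821] [-0.0035 -0.0032 -1.    ]
```

View pics/tr.png

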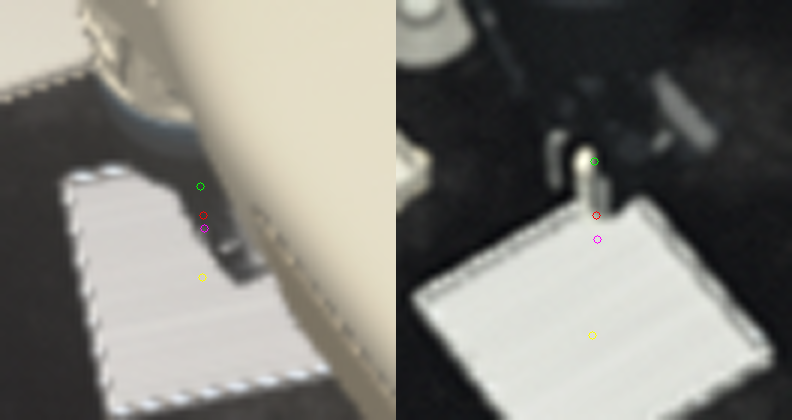

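```bash
python3 -m crank '0 0 -.35 0 0 0 1;0 0 -.35 0 0 0 1;0 0 -.35 0 0 0 1;0 0 -.35 0 0 0 1;0 0 -.35 0 0 0 1;0 0 -.35 0 0 0 1;0 0 0 0 0 0 1;0 0 0 0 0 0 1'
python3 -m crank '0 0 -.06 0 0 0 1;0 0 -.06 0 0 0 1;0 0 -.06 0 0 0 1;0 0 0 0 0 0 1;0 0 0 0 0 0 1'
```

```text
time_s: 18.33
position: [0.5217, 0.2669, -0.0001]
eef_rot: [[-0.192, 0.981, -0.001], [0.981, 0.192, -0.002], [-0.002, -0.001, -1.0]]
ft_force: [0.3, -0.2, -0.3]
opening: 0.0158
grasp_force: 29.9
time_s: 18.75
position: [0.5214, 0.2669, -0.0079]
eef_rot: [[-0.192, 0.981, -0.001], [0.981, 0.192, -0.002], [-0.002, -0.002, -1.0]]
ft_force: [0.4, 0.7, 0.0]
opening: 0.0157
grasp_force: 29.9
```

Reported z is below zero with no contact, which again fits the TCP offset. Expected touchdown is about -0.016.

```bash
python3 -m crank '0 0 -.05 0 0 0 1;0 0 -.05 0 0 0 1;0 0 -.04 0 0 0 1;0 0 0 0 0 0 1;0 0 0 0 0 0 1'
python3 -m crank '0 0 -.03 0 0 0 1;0 0 -.03 0 0 0 1;0 0 0 0 0 0 1;0 0 0 0 0 0 1'
```

```text
time_s: 19.17
position: [0.5213, 0.2668, -0.0138]
eef_rot: [[-0.192, 0.981, -0.001], [0.981, 0.192, -0.002], [-0.002, -0.002, -1.0]]
ft_force: [-0.4, -0.6, 1.1]
opening: 0.0158
grasp_force: 29.9
time_s: 19.5
position: [0.5218, 0.267, -0.0143]
eef_rot: [[-0.192, 0.981, 0.001], [0.981, 0.192, -0.002], [-0.002, 0.0, -1.0]]
ft_force: [-4.8, -1.2, 16.8]
opening: 0.0154
grasp_force: 31.1
```

Touched down. Relieve the load, release and rise.

```bash
python3 -m crank '0 0 .035 0 0 0 1;0 0 0 0 0 0 1;0 0 0 0 0 0 .5;0 0 0 0 0 0 .3;0 0 0 0 0 0 0;0 0 0 0 0 0 -.3;0 0 0 0 0 0 -.6;0 0 0 0 0 0 -1;0 0 0 0 0 0 -1;0 0 0 0 0 0 -1;0 0 0 0 0 0 -1;0 0 0 0 0 0 -1'
python3 -m crank '0 0 .1 0 0 0 -1;0 0 .2 0 0 0 -1;0 0 .3 0 0 0 -1;0 0 .4 0 0 0 -1;0 0 .5 0 0 0 -1;0 0 .5 0 0 0 -1;0 0 .5 0 0 0 -1;0 0 .5 0 0 0 -1;0 0 .5 0 0 0 -1;0 -.5 .2 0 0 0 -1;0 -.8 .2 0 0 0 -1;0 -.8 0 0 0 0 -1;0 -.8 0 0 0 0 -1;0 -.8 0 0 0 0 -1;0 0 0 0 0 0 -1;0 0 0 0 0 0 -1'
python3 -c "
from g import *
i=[]
for c in ['top','side']:
    p=robot.camera(c);f=proj(p,[.522,.267,.02]).astype(int)
    i.append(cv2.resize(p['color'][f[1]-35:f[1]+35,f[0]-33:f[0]+33,::-1],None,fx=6,fy=6,interpolation=cv2.INTER_CUBIC))
    for d in robot.mark_of('vial_mid',p)[:2]: print(c,d['conf'],at_z(p,d['centre'],.023))
    for d in robot.mark_of('beaker',p)[:1]: print('beaker',at_z(p,d['centre'],0))
cv2.imwrite('pics/end.png',np.hstack(i))"
```

```text
time_s: 20.5
position: [0.5214, 0.2669, -0.0147]
eef_rot: [[-0.192, 0.981, -0.001], [0.981, 0.192, -0.002], [-0.002, -0.002, -1.0]]
ft_force: [-0.7, -1.0, -0.0]
opening: 0.0855
grasp_force: 0.0
time_s: 21.83
position: [0.5215, 0.1175, 0.1423]
eef_rot: [[-0.189, 0.982, -0.0], [0.982, 0.189, -0.002], [-0.002, -0.001, -1.0]]
ft_force: [0.8, 0.2, 0.5]
opening: 0.0856
grasp_force: 0.0
beaker [0.3721 0.09   0.    ]
side 0.41 [0.5191 0.2576 0.023 ]
beaker [0.3788 0.0861 0.    ]
```

View pics/end.png

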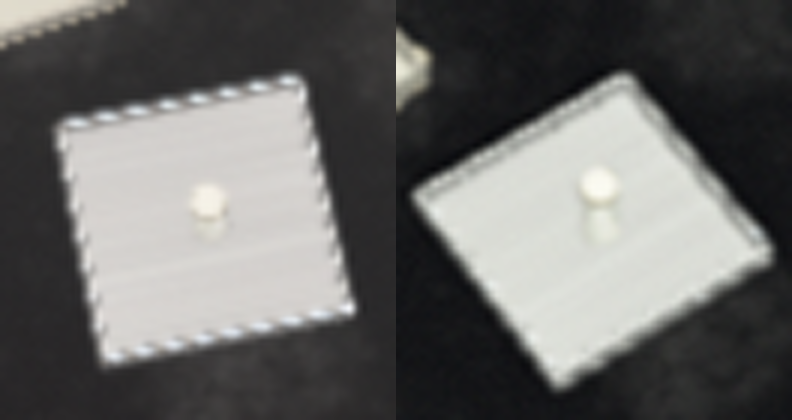

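The vial stands upright near the middle of the tray (cap at top view (209,202), side view (599,187)). The beaker has not moved and the arm is clear.

```bash
python3 -c "
from bench import robot
print(robot.job_done())"
```

```text
the job is handed in; nothing more can be done
None
```

The vial was ejected from the left well and now stands upright near the middle of the nearer tray, released, with the beaker unmoved and the plug still in its well when last in view; I handed the job in at about 22 s, and no verdict came back.

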